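# Wind the length stop to its mark with the loose crank

## Task

Fit the loose crank onto the square shaft of the green winder, pushed fully home, and wind it clockwise until the white pointer of the length stop stands opposite the red mark. Then lift the crank off and set it down gently on the cork mat, flat with its knob up as it was found. Move the stop with the crank only, never by pushing it, and leave the V-block, the red tin and the steel ring gauge where they are.

Things in the scene. Friction and masses are not known exactly. Their poses are not given: they have to be found in the camera images.
- crank: Loose steel crank, 116 mm long, 82 mm tall, 0.29 kg; it lies flat on the mat, knob up. Origin: centre of its underside below the hub, as crank_mouth. z: along the hub's axis, out of the boss (up when it lies); x: from the hub along the arm to the knob. The hub is a dark 36 mm square block, 42 mm tall, with the boss on top; the arm is a bar 18 mm wide, 10 mm thick, flush with the underside.
- crank_boss (a point): Grip point of the crank's boss, a bright upright block 26 mm square on top of the hub, flats square to the crank's x and y, 42 to 82 mm above the crank's underside; this point is 66 mm above it, on the hub's axis. Axes as crank.
- crank_mouth (a point): Centre of the mouth of the crank's square socket, in the hub's underside, straight below the boss; axes as crank. The socket is 22 mm square, sides parallel to the crank's x and y, 38 mm deep, closed at the top.
- knob_mid (a point): Point 34 mm above the crank's underside on the axis of its black round knob, 22 mm in diameter and 45 mm long, which spins freely on the arm. The knob stands parallel to the hub's axis, 80 mm from it, 11 to 56 mm above the underside, on the same side as the boss. Axes as crank.
- crank_mid (a point): Point on the crank's arm half-way between hub axis and knob axis, 5 mm above the crank's underside.
- shaft_seat (a point): Foot of the winder's steel shaft, 20 mm square, on top of its round collar, on the shaft's axis: a fully seated crank's underside rests here. z: out along the shaft, which leans 30 degrees from vertical to the winder's front (robot's side); x, y: square to the flats, turning with it. The shaft rises 36 mm from here, the last 10 mm tapering to 10 mm square. The crank fits in four turns, 6 degrees of play.
- winder: Green housing with a sloping face (100 mm wide, 110 mm deep, top edge 124 mm high) on a grey base plate 10 mm thick, fixed to the bench; an aluminium rail runs from it to its right (its -y), 38 mm high. Origin: on the bench below the shaft's foot; x to the rear, y left, z up. The collar (40 mm wide) stands 8 mm out of the sloping face, whose point on the shaft's axis is 95 mm up.
- drive_shaft (a joint): Turn of the square shaft, rad, 0 to 4.6 between its stops; grows clockwise, seen from the crank's side looking down onto the sloping face. It turns stiffly (0.15 N m) and stays where it is left. One radian moves the length stop 15 mm along its rail, away from the green housing.
- pointer_tip (a point): Tip of the white pointer on the front of the length stop, a steel carriage that slides on an aluminium rail beside the housing; x and y as mark_top. It always starts between the housing and the mark.
- mark_top (a point): Top of the red mark, an upright red tab 8 mm wide along the rail and 42 mm tall, on the winder's base plate in front of the rail. y runs along the rail, towards the green housing; x points across the rail, away from the front. The pointer passes just behind the tab; it stands opposite the mark when both have the same y.
- cork_mat: Square cork mat, 200 x 200 x 4 mm, fixed to the bench; origin at the centre of its underside.
- v_block: Bystander: grey steel V-block, 44 x 60 x 42 mm; origin at the centre of its underside.
- tin_box: Bystander: closed red tin, 87 x 118 x 44 mm; origin at the centre of its underside.
- ring_gauge: Bystander: pale steel ring gauge, 44 mm across and 14 mm high, lying flat; origin at the centre of its underside.
- length_stop: The length stop's steel carriage, 50 x 36 mm, top 87 mm above the bench; origin on the rail's top below the carriage's middle. Never to be touched.
Things that resemble listed ones, but are neither listed nor needed, are in the scene too. What is meant by the crank is not orange or purple, and is the smaller of those in its own colour.

How it is judged (in metres and radians):
On the way, in this order (a step that is already met when the one before it is completed fails the run):
1. the crank is fully home on the square shaft (distance between crank_mouth and shaft_seat below 0.006 m and angle between the z axis of crank_mouth and the z axis of shaft_seat, either way round below 0.15 rad), for 0.2 s.
2. the pointer stands opposite the red mark, the crank still on the shaft (all of step 1 and y of pointer_tip in the frame of mark_top between -0.004 and 0.004 m), for 0.2 s.
At the end, for the whole second after the job is handed in: The pointer is within 4 mm of the red mark along the rail and the shaft is at rest; the crank is off the shaft and lies still on the cork mat, flat with the knob up (underside within 5 mm of the mat's top, leaning under 6 degrees), the middle of its arm within 80 mm of the mat's centre (y of pointer_tip in the frame of mark_top between -0.004 and 0.004 m and horizontal distance between crank_mid and cork_mat below 0.08 m and z of crank_mouth in the frame of cork_mat between 0 and 0.009 m and angle between crank_mouth's own z axis and vertical below 0.1 rad and velocity of joint drive_shaft between -0.05 and 0.05 rad/s and linear speed of crank below 0.02 m/s); the robot touches nothing.
It fails at once if the length stop is touched by the gripper, the arm or the crank (contact force between any of the fingers, the arm, crank and length_stop above 1 N).
It fails at once if the crank is dropped (falls free faster than 0.5 m/s, about 13 mm) (contact force between each of the fingers, the arm and crank below 0.05 N and linear speed of crank above 0.5 m/s).
It fails at once if a bystander (V-block, tin, ring gauge) is moved by more than 30 mm (distance of any of v_block, tin_box, ring_gauge from where it was at the start of the episode above 0.03 m).
It also fails if it takes over 61 s, if anything falls off the work surface, if the arm or the gripper's body presses on something with over 40 N, if the wrist force passes 120 N, or if a joint passes its speed limit or range.

## Robot

A 6-joint arm with a two-finger parallel gripper is mounted at the origin on a cart in front of the work surface, level with it; the furniture and walls round the work are solid. World frame = base frame: x ahead of the robot, y to its left, z up, the work surface at z = 0. Lengths are in m, angles in degrees, forces in N, time in s.
With the tool pointing down it reaches from about 0.4 to 0.825 m from the base axis. Payload 7 kg.
Tool frame: the origin (TCP) lies midway between the tips of the shut fingers; the grasp point (between the pads) lies 19 mm behind it; z points along the fingers, y is the line along which they close (so a half turn about z gives the same grasp; the last joint's range is limited). The gripper opens to 88 mm and grips with 3 to 60 N. Pads are 19 mm wide; open, the fingers measure 130 mm over their backs; the gripper's body (78 mm by 193 mm) begins 47 mm behind the grasp point.
Start: joints at [83.887, 20.546, 0.682, 0, -70.136, -16.507], TCP at [0.26, 0.623, 0.227] pointing down, gripper open.
Joint ranges: [-176.03, 176.03], [-82.01, 121.73], [-58.28, 71.71], [-173.87, 95.51], [-174.79, -0.11], [-173.66, 173.66]. Speed limits (degrees/s): [136.94, 136.94, 172.46, 180, 180, 180].

## Interface

Orientations are given as a 3x3 rotation matrix whose columns are the frame's x, y, z axes.
In Python, from rig import robot gives the robot as it stands. Calls block until the motion is done:
- robot.goto(position, orientation): joint-space move of the TCP to a pose.
- robot.servo_line(position, ori=None, speed=0.15): straight line of the TCP; ori=None keeps the orientation; speed is the mean speed in m/s.
- robot.movej(angles): joint-space move.
- robot.move_gripper(opening): opening from 0.0 (shut) to 1.0 (fully open); the grip force is fixed at half the most; returns when the fingers have stopped.
- robot.dwell(seconds).
- robot.ik(position, orientation): joint angles nearest the present ones, or None.
- robot.grab_frame(name): name is "side" or "top"; returns (picture, depth): 400x640x3 uint8, red, green, blue; 400x640 float32, m along the optical axis (not along the pixel's ray), 0 where there is no reading.
- robot.camera_info(name): a dict with "vfov" (degrees; the focal length in pixels is half the picture's height over the tangent of half this angle, whatever the lens; pixels are square), "cx", "cy" (the principal point, pixels), "view" (4x4, takes a point from world to camera coordinates). Camera axes: x right, y down, z forward; pixel columns grow to the right and rows downward; lengths in m; the calibration is good to about 2 mm. A picture is of the moment at which its call begins. camera_info takes no time and is no camera call.
A pose or a line that the arm cannot do raises robot.Unreachable and nothing moves.
- robot.job_done(): hands the job in; it is judged then, once.
Readings, each from a call of its own:
- robot.read_t(): time.
- robot.read_qpos(): joint angles.
- robot.read_qvel(): joint speeds.
- robot.read_effort(): joint torques, N m.
- robot.read_position(): TCP position.
- robot.read_tcp_rot(): TCP orientation.
- robot.read_force(): force on the tool from outside, world axes, zero at the start.
- robot.read_ft_torque(): the same for the moment, N m.
- robot.read_grip_width(): opening from 0.0 (shut) to 1.0 (fully open).
- robot.read_finger_force(): force on a finger pad.
Only numpy, scipy, OpenCV 4.12 (cv2) and the standard library are available. Lean on these libraries where they do the work, as an engineer would, in place of code of your own. Each camera call takes 0.05 s, during which the arm holds its last target. There are 200 camera calls.

## Working session

There is one attempt and no reset: what is moved stays moved. The work goes in short steps, each a Python script; the robot and the scene stay as the last script left them, time stands still between calls to the robot, and variables do not carry over. Pictures are saved under pics/ and viewed, at most 10 in all, crops included, and the job is handed in when it is done.

```bash
mkdir -p pics
cat > h.py <<'E'
import numpy as np, cv2
from rig import robot
def snap(n):
    im,d=robot.grab_frame(n); c=robot.camera_info(n)
    np.savez(f'{n}.npz',im=im,d=d,view=np.array(c['view']),vfov=c['vfov'],cx=c['cx'],cy=c['cy'])
    return im,d
def cloud(n):
    z=np.load(f'{n}.npz'); d=z['d']; f=200/np.tan(np.radians(z['vfov'])/2)
    v,u=np.mgrid[:400,:640]
    P=np.stack([(u-z['cx'])/f*d,(v-z['cy'])/f*d,d],-1)
    V=z['view']; W=(P-V[:3,3])@V[:3,:3]
    W[d==0]=np.nan
    return z['im'],W
def save(p,im): cv2.imwrite(p,cv2.cvtColor(im,cv2.COLOR_RGB2BGR))
E
python3 - <<'E'
from h import *
for n in('top','side'):
    im,d=snap(n); save(f'pics/{n}0.png',im); c=robot.camera_info(n); print(c['vfov'],c['cx'],c['cy'],np.round(np.array(c['view']),3).tolist())
print(robot.read_t())
E
```

```text
48.1502268395194 313.270061384968 204.30429926157063 [[0.022, -1.0, -0.004, 0.196], [-0.986, -0.021, -0.166, 0.546], [0.165, 0.007, -0.986, 1.204], [0.0, 0.0, 0.0, 1.0]]
54.142012297993254 321.0480439728234 199.19462110790838 [[0.988, -0.154, -0.011, -0.485], [-0.084, -0.481, -0.873, 0.234], [0.129, 0.863, -0.488, 0.936], [0.0, 0.0, 0.0, 1.0]]
0.1
```

View pics/top0.png

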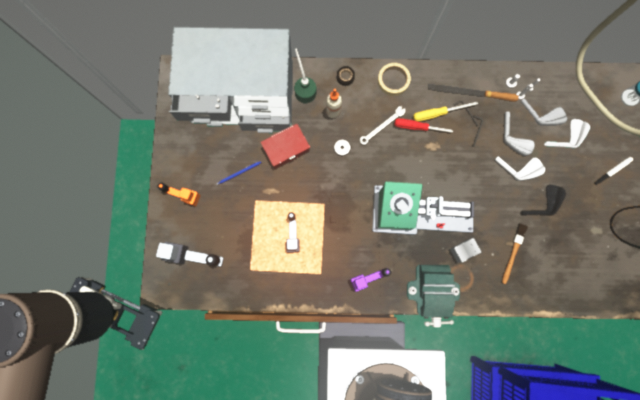

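View pics/side0.png

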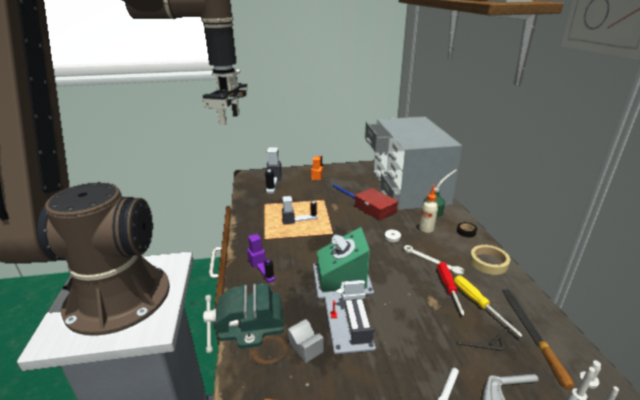

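The top view shows four crank-like things: steel at (292,235) on the mat, a larger steel one at (172,253), orange at (180,192) and purple at (368,280). The one on the mat fits because it is steel, the smaller of the two, and lies on the mat. I'll confirm it in an enlarged crop, together with the winder.

Run:
```python
from h import *
im,W=cloud('top'); im2,W2=cloud('side')
a=cv2.resize(im[190:275,150:330],None,fx=4.4,fy=4.4,interpolation=cv2.INTER_CUBIC)[:300,:400*2]
b=cv2.resize(im[175:240,365:480],(400,226),interpolation=cv2.INTER_CUBIC)
c=cv2.resize(im2[225:350,300:390],(400//2*1+16,300),interpolation=cv2.INTER_CUBIC)
o=np.zeros((600,800,3),np.uint8);o[:a.shape[0],:a.shape[1]]=a;o[300:526,:400]=b;o[300:600,420:420+c.shape[1]]=c
save('pics/crop1.png',o)
def at(w,u,v): return np.round(w[v,u],3)
for n,u,v in[('hubtop',293,243),('knob',291,216),('bighub',172,250),('bigknob',214,261),('shaft',402,204),('purple',368,280),('house',390,190),('mat',270,260),('vb',465,250),('carr',430,207)]:print(n,at(W,u,v))
# mat by colour
h=cv2.cvtColor(im,cv2.COLOR_RGB2HSV)
m=(h[...,0]>8)&(h[...,0]<22)&(h[...,1]>90)&(h[...,2]>170);m[:,:240]=0;m[:,335:]=0;m[:190]=0;m[285:]=0
p=W[m];print('mat',m.sum(),np.nanmin(p,0),np.nanmax(p,0),cv2.minAreaRect(p[:,:2].astype(np.float32)),np.nanmedian(p[:,2]))
# crank points
for zl,zh in((.07,.1),(.05,.068),(.009,.025)):
    s=(W[...,2]>zl)&(W[...,2]<zh);s[:,:250]=0;s[:,326:]=0;s[:200]=0;s[:][275:]=0
    q=W[s];print(zl,s.sum(),np.median(q,0) if len(q) else'',cv2.minAreaRect(q[:,:2].astype(np.float32)) if len(q)>3 else'')
```

```text
hubtop [0.43  0.259 0.088]
knob [0.505 0.267 0.065]
bighub [0.403 0.572 0.11 ]
bigknob [0.378 0.468 0.079]
shaft [ 0.534 -0.024  0.13 ]
purple [0.337 0.05  0.012]
house [0.574 0.004 0.112]
mat [0.387 0.326 0.005]
vb [ 0.426 -0.221  0.018]
carr [ 0.539 -0.114  0.063]
mat 845 [ 0.35055878  0.17572303 -0.00699656] [0.59015342 0.38404357 0.06070859] ((0.45489388704299927, 0.2746480703353882), (0.19626908004283905, 0.24041923880577087), 75.44522094726562) 0.002228795624492518
0.07 101 [0.42732143 0.26157766 0.08475583] ((0.42854124307632446, 0.262057363986969), (0.02642042562365532, 0.025557858869433403), 8.245950698852539)
0.05 59 [0.50601876 0.26522777 0.05801087] ((0.4667343497276306, 0.26163250207901), (0.10363399982452393, 0.019517185166478157), 7.033669471740723)
0.009 162 [0.47218075 0.26412229 0.0118199 ] ((0.45249706506729126, 0.27176591753959656), (0.18492622673511505, 0.18198002874851227), 1.1964647769927979)
```

View pics/crop1.png

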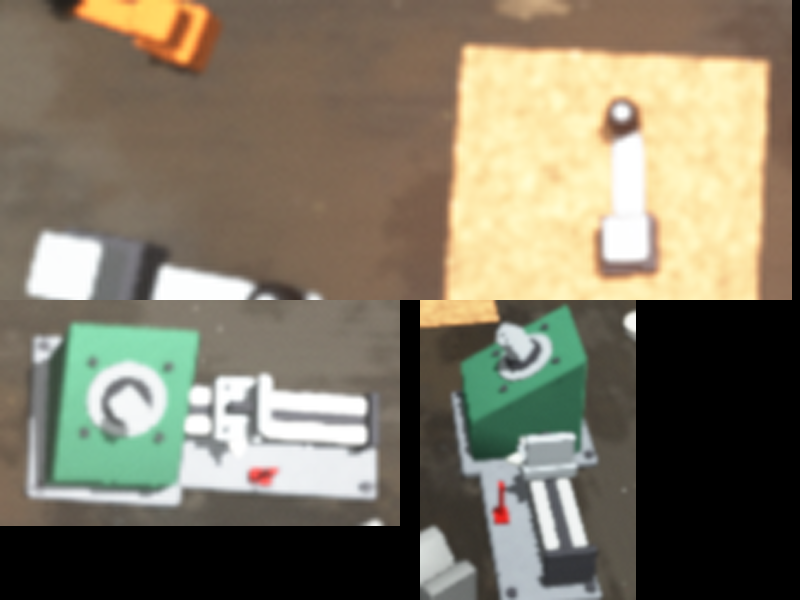

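The enlarged crop confirms it: the smaller steel crank is on the mat, hub at (292,240) and knob at (291,216). The bigger steel one at (172,253) is the decoy. The pointer is near (433,214) and the red mark near (441,226). Next I'll measure the winder.

```bash
cat > meas.py <<'E'
from h import *
def winder(n,box):
    im,W=cloud(n); h=cv2.cvtColor(im,cv2.COLOR_RGB2HSV)
    B=np.zeros(im.shape[:2],bool);B[box[1]:box[3],box[0]:box[2]]=1
    g=B&(h[...,0]>55)&(h[...,0]<90)&(h[...,1]>90)&(W[...,2]>.05)
    P=W[g]; best=None; rng=np.random.default_rng(0)
    for _ in range(500):
        a=P[rng.choice(len(P),3,False)]; nn=np.cross(a[1]-a[0],a[2]-a[0]); 
        if np.linalg.norm(nn)<1e-5: continue
        nn/=np.linalg.norm(nn); nn*=np.sign(nn[2]+1e-9)
        if abs(nn[2]-.866)>.15: continue
        k=np.abs((P-a[0])@nn)<.003
        if best is None or k.sum()>best.sum(): best=k
    Q=P[best]; c=Q.mean(0); nn=np.linalg.svd(Q-c)[2][2]; nn*=np.sign(nn[2])
    return im,W,h,B,nn,c,Q
if __name__=='__main__':
  for n,box in(('top',(365,175,480,240)),('side',(300,225,390,350))):
    im,W,h,B,nn,c,Q=winder(n,box)
    yaw=np.arctan2(-nn[1],-nn[0]);print(n,'n',nn.round(3),'lean',np.degrees(np.arccos(nn[2])).round(2),'yaw',np.degrees(yaw).round(2))
    ex=np.array([nn[2]*np.cos(yaw),nn[2]*np.sin(yaw),-(nn[0]*np.cos(yaw)+nn[1]*np.sin(yaw))]);ey=np.cross(nn,ex)
    L=lambda p:np.stack([(p-c)@ex,(p-c)@ey,(p-c)@nn],-1)
    print(' face',cv2.minAreaRect(L(Q)[:,:2].astype(np.float32)), 'top z',Q[:,2].max())
    l=L(W)
    near=B&(np.hypot(l[...,0],l[...,1])<.05)
    for a,b in((.005,.011),(.015,.03),(.03,.05)):
        s=l[near&(l[...,2]>a)&(l[...,2]<b)]
        if len(s)>3:
            r=cv2.minAreaRect(s[:,:2].astype(np.float32)); cc=c+r[0][0]*ex+r[0][1]*ey+s[:,2].mean()*nn
            print(' slab',a,len(s),np.round(r[0],4),np.round(r[1],4),round(r[2],1),'world',cc.round(4), 'max',s[:,2].max().round(4))
    red=B&((h[...,0]<6)|(h[...,0]>174))&(h[...,1]>150)
    v,u=np.where(red);p=W[red];print(' red px',u.min(),u.max(),v.min(),v.max());
    i=np.argsort(-p[:,2])[:8];print(np.round(p[i],4).tolist(), p.mean(0).round(4))
    # carriage
    s=B&(W[...,2]>.08)&(W[...,2]<.093)&(W[...,1]<-.08);q=W[s]
    if len(q)>3:print(' carr',len(q),cv2.minAreaRect(q[:,:2].astype(np.float32)),np.median(q[:,2]))
E
python3 meas.py
python3 - <<'E'
from h import *
im,_=cloud('top');im2,_=cloud('side')
o=np.zeros((600,800,3),np.uint8)
o[:300,:]=cv2.resize(im[180:240,350:510],(800,300),interpolation=cv2.INTER_CUBIC)
a=cv2.resize(im2[270:330,320:380],(300,300),interpolation=cv2.INTER_CUBIC);o[300:,:300]=a
a=cv2.resize(im[185:220,380:425],(386,300),interpolation=cv2.INTER_CUBIC);o[300:,310:696]=a
save('pics/crop2.png',o)
E
```

```text
top n [-0.503  0.023  0.864] lean 30.26 yaw -2.58
 face ((-0.00010288506746292114, -0.002227421849966049), (0.12788410484790802, 0.09729184955358505), 0.6249452233314514) top z 0.1255552594976704
 slab 0.005 110 [0.0024 0.0067] [0.0719 0.0754] 49.0 world [ 0.535  -0.0175  0.0982] max 0.011
 slab 0.015 18 [ 0.0144 -0.0027] [0.0125 0.0254] 2.6 world [ 0.5371 -0.027   0.1177] max 0.0286
 slab 0.03 61 [ 0.0073 -0.0035] [0.0209 0.0198] 44.9 world [ 0.5227 -0.0272  0.1282] max 0.047
 red px 437 441 224 226
[[0.4925, -0.1494, 0.0382], [0.4932, -0.1482, 0.0325], [0.4947, -0.1488, 0.0201], [0.4919, -0.1489, 0.0197], [0.4923, -0.155, 0.0179], [0.4922, -0.1523, 0.0176], [0.4952, -0.1471, 0.0161], [0.4981, -0.1472, 0.0158]] [ 0.4943 -0.1492  0.0196]
 carr 57 ((0.5423430800437927, -0.13715726137161255), (0.009053269401192665, 0.042357902973890305), 87.75556182861328) 0.08515033086181857
side n [-0.501  0.013  0.866] lean 30.05 yaw -1.49
 face ((0.0007682889699935913, 0.009369254112243652), (0.10052396357059479, 0.12832096219062805), 88.7703628540039) top z 0.12360552299869029
 slab 0.005 85 [ 0.011  -0.0024] [0.0385 0.0531] 12.0 world [ 0.5413 -0.0417  0.1026] max 0.0107
 slab 0.015 62 [0.0074 0.0042] [0.0161 0.0284] 84.3 world [ 0.531  -0.0348  0.1136] max 0.0298
 slab 0.03 73 [0.0081 0.0104] [0.02   0.0204] 38.1 world [ 0.5241 -0.0284  0.1272] max 0.0457
 red px 331 336 302 317
[[0.4934, -0.1531, 0.0508], [0.4951, -0.156, 0.0503], [0.4957, -0.153, 0.0502], [0.4929, -0.1567, 0.028], [0.495, -0.157, 0.0279], [0.4928, -0.1573, 0.0256], [0.4972, -0.1572, 0.0248], [0.4951, -0.1566, 0.0244]] [ 0.4938 -0.1563  0.0204]
 carr 106 ((0.5534960031509399, -0.11036475747823715), (0.07719862461090088, 0.04078841954469681), 70.16240692138672) 0.08526383455523584
```

View pics/crop2.png

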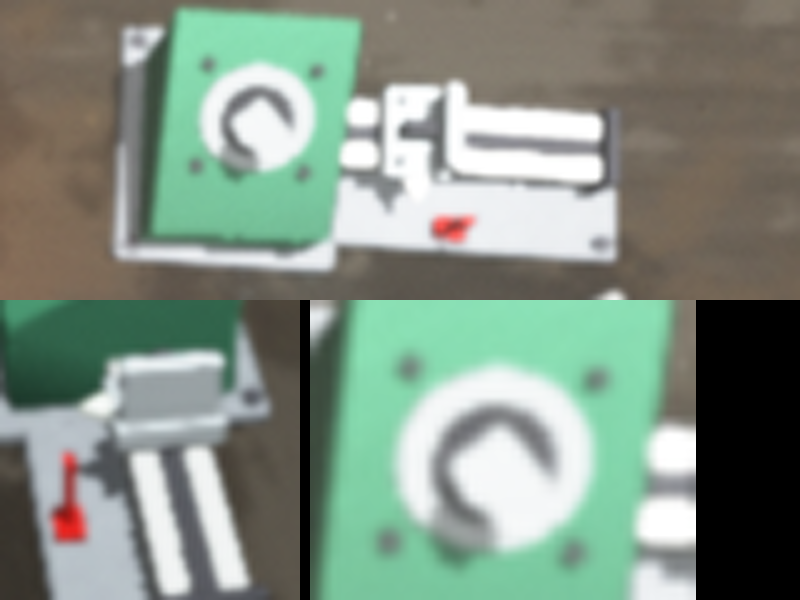

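The top crop puts the pointer tip at about (433.6,218) and the red mark's top at about (444,223). The side crop has them at (337,291.6) and (333.6,301). Next I'll fit the shaft model and triangulate these two points.

```bash
cat > fit.py <<'E'
from meas import *
from scipy.optimize import least_squares
psi=np.radians(-2.);nz=np.array([-.5*np.cos(psi),-.5*np.sin(psi),.866025]);ey=np.array([-np.sin(psi),np.cos(psi),0]);ex=np.cross(ey,nz)
R=np.stack([ex,ey,nz],1)
def sdf(p,th):
    c,s=np.cos(th),np.sin(th); x=np.abs(c*p[:,0]+s*p[:,1]);y=np.abs(-s*p[:,0]+c*p[:,1]);z=p[:,2]
    hw=np.where(z<26e-3,.01,.01-.005*(z-.026)/.010); hw=np.maximum(hw,.005)
    d1=np.maximum(x,y)-hw; d2=z-.036
    return np.where(np.maximum(d1,d2)<0,np.maximum(d1,d2),np.hypot(np.maximum(d1,0),np.maximum(d2,0)))
if __name__=='__main__':
  data={}
  for n,box in(('top',(365,175,480,240)),('side',(300,225,390,350))):
    im,W,h,B,nn,c,Q=winder(n,box)
    h0=np.median(Q@nz); 
    g=np.array([.5315,-.027,.115])
    p=W[B]; q=(p-g)@R; q[:,2]=p@nz-h0-.008
    s=(np.hypot(q[:,0],q[:,1])<.03)&(q[:,2]>.006)&(q[:,2]<.042)
    data[n]=q[s]; print(n,'plane h',h0.round(4),s.sum())
    ring=(np.hypot(q[:,0],q[:,1])<.035)&(abs(q[:,2])<.003);r=q[ring];print(' ring',ring.sum(),cv2.minEnclosingCircle(r[:,:2].astype(np.float32)))
    for deg in range(0,90,5):
        f=lambda v:sdf(data[n]-np.array([v[0],v[1],v[2]]),np.radians(deg))
        o=least_squares(f,[0,0,0],loss='soft_l1',f_scale=.001,bounds=([-.02,-.02,-.003],[.02,.02,.003]));print(deg,(o.cost*1e6).round(1),(o.x*1e3).round(1),end=' | ')
    print()
  def ray(n,u,v):
    z=np.load(f'{n}.npz');f=200/np.tan(np.radians(z['vfov'])/2);V=z['view']
    return -V[:3,:3].T@V[:3,3], V[:3,:3].T@np.array([(u-z['cx'])/f,(v-z['cy'])/f,1])
  for nm,a,b in(('ptr',(433.4,217.8),(337,291.6)),('mark',(443.5,223.6),(333.6,301))):
    (c1,d1),(c2,d2)=ray('top',*a),ray('side',*b)
    t=np.linalg.lstsq(np.stack([d1,-d2],1),c2-c1,rcond=None)[0];print(nm,(c1+t[0]*d1).round(4),(c2+t[1]*d2).round(4))
E
python3 fit.py
```

```text
top plane h -0.1898 81
 ring 104 ((-0.0011391488369554281, -0.0009584734216332436), 0.028706084936857224)
0 75.7 [-0.9 -0.   1.2] | 5 74.7 [-0.9 -0.5  1.1] | 10 70.6 [-1.1 -0.7  1.1] | 15 66.0 [-1.  -0.9  1.1] | 20 61.1 [-0.9 -0.7  1. ] | 25 54.2 [-0.8 -0.7  1. ] | 30 46.4 [-1.  -0.7  0.9] | 35 41.5 [-1.  -0.6  0.7] | 40 36.7 [-1.2 -0.3  0.7] | 45 33.3 [-1.2 -0.4  0.7] | 50 36.1 [-1.1 -0.3  0.8] | 55 41.3 [-1.  -0.2  0.8] | 60 48.4 [-0.8 -0.2  0.9] | 65 58.0 [-0.7 -0.3  0.9] | 70 66.3 [-0.5 -0.2  1. ] | 75 71.4 [-0.4 -0.2  1. ] | 80 73.8 [-0.5 -0.1  1.2] | 85 75.5 [-0.6 -0.2  1.2] | 
side plane h -0.1902 140
 ring 83 ((0.001052088919095695, -0.008114105090498924), 0.024596378207206726)
0 144.0 [ 0.  -0.6  0.2] | 5 136.6 [-0.1 -0.6  0.2] | 10 128.6 [-0.3 -0.6  0.2] | 15 117.6 [-0.3 -0.6  0.2] | 20 102.7 [-0.3 -0.5  0.2] | 25 85.2 [-0.3 -0.4  0.2] | 30 68.1 [-0.4 -0.3  0.1] | 35 53.6 [-0.3 -0.3  0.1] | 40 47.5 [-0.3 -0.3  0.1] | 45 49.8 [-0.3 -0.2  0.1] | 50 62.5 [-0.4 -0.2  0.1] | 55 82.0 [-0.4 -0.1  0.2] | 60 101.1 [-0.2 -0.3  0.1] | 65 115.5 [-0.2 -0.3  0.2] | 70 129.0 [-0.2 -0.3  0.2] | 75 137.4 [-0.1 -0.4  0.3] | 80 144.1 [-0.2 -0.4  0.4] | 85 146.4 [-0.2 -0.5  0.3] | 
ptr [ 0.5102 -0.1248  0.0529] [ 0.5077 -0.1247  0.0525]
mark [ 0.4947 -0.1523  0.0526] [ 0.4949 -0.1523  0.0527]
```

The fit puts the shaft flats at about 43.5°, and the pointer has about 28 mm (about 107°) to travel. I'll mount the crank with its knob at 133.5° (left-front) and sweep it over the rear to about 26°, away from the stop. IK check first, then pick.

```bash
cat > plan.py <<'E'
from fit import *
g=np.array([.5315,-.027,.115]); a0=g+R@np.array([-.0007,-.0003,0])
seat=a0+nz*((-.190+.0085)-a0@nz)
def tool_shaft(deg,s):   # crank x at angle deg about nz from ex
    t=np.radians(deg); x=np.cos(t)*ex+np.sin(t)*ey; y=np.cross(nz,x)
    return np.stack([-s*x,s*y,-nz],1)
def tool_flat(deg,s):
    t=np.radians(deg); x=np.array([np.cos(t),np.sin(t),0]); y=np.array([-np.sin(t),np.cos(t),0])
    return np.stack([-s*x,s*y,[0,0,-1]],1)
GR=.047  # TCP above crank underside along crank z
E
python3 - <<'E'
from plan import *
print('seat',seat.round(4))
im,W=cloud('side')
s=(W[...,2]>.078)&(W[...,2]<.095)&(np.hypot(W[...,0]-.428,W[...,1]-.262)<.05);q=W[s];print('side boss',s.sum(),cv2.minAreaRect(q[:,:2].astype(np.float32)),np.median(q[:,2]))
s=(W[...,2]>.053)&(W[...,2]<.068)&(np.hypot(W[...,0]-.508,W[...,1]-.267)<.025);q=W[s];print('side knob',s.sum(),cv2.minAreaRect(q[:,:2].astype(np.float32)),np.median(q,0))
im,W=cloud('top')
s=(W[...,2]>.053)&(W[...,2]<.068)&(np.hypot(W[...,0]-.508,W[...,1]-.267)<.025);q=W[s];print('top knob',s.sum(),cv2.minAreaRect(q[:,:2].astype(np.float32)),np.median(q,0))
for s in(1,-1):
    print(s,'pick',np.round(robot.ik([.4285,.262,.051],tool_flat(5,s)),1))
    for d in(133.5,80,26,10):
        for h in(.0,.05):
            j=robot.ik(seat+nz*(GR+h),tool_shaft(d,s)); print(d,h,None if j is None else np.round(j,1))
E
```

```text
seat [ 0.5384 -0.0275  0.1016]
side boss 55 ((0.4293561577796936, 0.25936460494995117), (0.025926508009433746, 0.02819661609828472), 4.323653697967529) 0.0842398986644574
side knob 24 ((0.5080926418304443, 0.2637741267681122), (0.018418166786432266, 0.01802639849483967), 1.670300006866455) [0.5079217  0.2628012  0.05760562]
top knob 48 ((0.5078677535057068, 0.2667890787124634), (0.019331438466906548, 0.019550979137420654), 50.16116714477539) [0.50773071 0.26751482 0.05799563]
1 pick [  53.9   15.4  -33.6   -0.   -41.  -138.9]
133.5 0.0 None
133.5 0.05 None
80 0.0 None
80 0.05 None
26 0.0 None
26 0.05 None
10 0.0 None
10 0.05 None
-1 pick [ 53.9  15.4 -33.6   0.  -41.   41.1]
133.5 0.0 None
133.5 0.05 None
80 0.0 None
80 0.05 None
26 0.0 None
26 0.05 None
10 0.0 None
10 0.05 None
```

Run:
```python
from plan import *
def tilt(deg,s,al):  # tool tilted about crank y by al from -nz
    T=tool_shaft(deg,s); v=cv2.Rodrigues(T[:,1]*np.radians(al))[0]; return v@T
for s in(1,-1):
  for d in(43.5,133.5,223.5,313.5):
    for al in range(-60,61,10):
        T=tilt(d,s,al); gp=seat+nz*.066
        js=[robot.ik(gp+nz*h+T[:,2]*.019,T) for h in(0,.045)]
        if any(j is not None for j in js): print(s,d,al,'lean',np.round(T[:,2],2),[None if j is None else np.round(j).astype(int).tolist() for j in js])
# simple lean about ey
for al in(0,10,15,20,25,30):
    T=tool_shaft(0,-1);T=cv2.Rodrigues(ey*np.radians(30-al))[0]@T
    for p in([.5,0,.2],[.55,-.03,.17],[.65,0,.2]):
        j=robot.ik(p,T); print(al,T[:,2].round(2),p,None if j is None else np.round(j).astype(int).tolist())
```

```text
1 43.5 -60 lean [ 0.81  0.57 -0.12] [[-49, 33, -36, -93, -82, 89], [-51, 26, -38, -91, -82, 83]]
1 43.5 -50 lean [ 0.82  0.5  -0.28] [[-46, 22, -38, -93, -70, 79], [-47, 14, -38, -89, -70, 72]]
1 43.5 -40 lean [ 0.8   0.41 -0.43] [[-39, 11, -37, -90, -56, 66], [-38, 3, -37, -85, -55, 56]]
1 43.5 -30 lean [ 0.76  0.32 -0.57] [[-25, 2, -36, -81, -38, 45], [-20, -5, -36, -72, -36, 31]]
1 43.5 -20 lean [ 0.69  0.21 -0.69] [[6, -4, -41, -48, -11, -6], None]
1 43.5 10 lean [ 0.38 -0.13 -0.92] [None, [30, -8, -56, 36, -31, -110]]
1 43.5 20 lean [ 0.25 -0.24 -0.94] [[31, 2, -50, 34, -37, -110], [34, -3, -48, 29, -44, -107]]
1 43.5 30 lean [ 0.11 -0.35 -0.93] [[33, 8, -43, 28, -49, -107], [35, 3, -41, 25, -55, -105]]
1 43.5 40 lean [-0.04 -0.44 -0.9 ] [[33, 14, -35, 24, -60, -105], [35, 10, -35, 22, -65, -104]]
1 43.5 50 lean [-0.18 -0.52 -0.83] [[33, 20, -29, 21, -70, -103], [35, 16, -29, 20, -74, -103]]
1 43.5 60 lean [-0.31 -0.59 -0.75] [[33, 27, -23, 19, -79, -102], [34, 22, -23, 18, -83, -102]]
1 133.5 -60 lean [-0.24  0.64 -0.73] [[-9, 27, -1, -36, -88, 72], [-10, 22, -2, -36, -91, 71]]
[... 5530 characters left out ...]
-39, 11, -43, 52]
15 [ 0.26 -0.01 -0.97] [0.55, -0.03, 0.17] [21, 3, -36, 10, -38, 60]
15 [ 0.26 -0.01 -0.97] [0.65, 0, 0.2] [20, 11, -22, 8, -44, 62]
20 [ 0.34 -0.01 -0.94] [0.5, 0, 0.2] [30, -7, -46, 18, -36, 45]
20 [ 0.34 -0.01 -0.94] [0.55, -0.03, 0.17] [22, 0, -43, 16, -30, 53]
20 [ 0.34 -0.01 -0.94] [0.65, 0, 0.2] [21, 8, -28, 13, -36, 57]
25 [ 0.42 -0.01 -0.91] [0.5, 0, 0.2] [31, -10, -53, 28, -29, 35]
25 [ 0.42 -0.01 -0.91] [0.55, -0.03, 0.17] [22, -2, -51, 29, -20, 41]
25 [ 0.42 -0.01 -0.91] [0.65, 0, 0.2] [22, 6, -36, 22, -27, 48]
30 [ 0.5  -0.02 -0.87] [0.5, 0, 0.2] None
30 [ 0.5  -0.02 -0.87] [0.55, -0.03, 0.17] None
30 [ 0.5  -0.02 -0.87] [0.65, 0, 0.2] [19, 4, -46, 41, -16, 31]
```

```bash
cat >> plan.py <<'E'
H=.068 # grasp height on crank
def tilted(T,al): return cv2.Rodrigues(T[:,1]*np.radians(al))[0]@T
def tcp(base,z,T,h=0): return base+z*(H+h)+T[:,2]*.019
hub=np.array([.429,.2607,.004]); Z=np.array([0,0,1.])
E
python3 - <<'E'
from plan import *
r=lambda j:None if j is None else np.round(j).astype(int).tolist()
for al in(-8,-10,-12,-15,-18,-20,-25):
    T=tilted(tool_flat(4,1),al);S=tilted(tool_shaft(133.5,1),al);E=tilted(tool_shaft(30,1),al)
    print(al,[r(robot.ik(tcp(hub,Z,T,h),T)) for h in(0,.1)],[r(robot.ik(tcp(seat,nz,S,h),S)) for h in(0,.06)])
# mat placing alternatives yaw at hub variations; knob wind poses, vertical-ish tool
for lean in(0,10,15):
    T=np.stack([-ex,ey,-nz],1);T=cv2.Rodrigues(ey*np.radians(30-lean))[0]@T
    for s in(1,-1):
        U=T@np.diag([s,s,1.]);print(lean,s,[r(robot.ik(seat+R@np.array([.08*np.cos(a),.08*np.sin(a),.042])+U[:,2]*.019,U)) for a in np.radians([133.5,80,26,0])])
E
```

```text
-8 [[58, 12, -44, 13, -30, -155], [59, 4, -36, 9, -46, -151]] [[22, -3, -52, 14, -18, 8], [25, -12, -49, 12, -29, 9]]
-10 [[59, 11, -47, 18, -27, -161], [60, 3, -38, 12, -44, -154]] [[21, -3, -47, 5, -22, 18], [23, -11, -45, 6, -31, 16]]
-12 [[59, 10, -51, 25, -24, -168], [61, 2, -41, 15, -42, -158]] [[19, -2, -43, -1, -25, 26], [21, -9, -42, 0, -34, 23]]
-15 [None, [62, 1, -45, 21, -39, -164]] [[16, 0, -38, -9, -31, 36], [17, -8, -38, -6, -38, 31]]
-18 [None, [63, -1, -49, 27, -36, -171]] [[12, 1, -34, -14, -36, 43], [14, -6, -34, -12, -42, 38]]
-20 [None, None] [[10, 2, -31, -17, -39, 47], [12, -4, -31, -14, -45, 42]]
-25 [None, [62, -3, -58, 47, -29, 171]] [[6, 5, -26, -22, -46, 54], [7, -1, -26, -20, -52, 50]]
0 1 [[28, 10, -35, 0, -46, -120], [27, 13, -25, 0, -53, -119], [20, 15, -17, 0, -58, -112], [16, 15, -16, 0, -59, -108]]
0 -1 [[28, 10, -35, 0, -46, 60], [27, 13, -25, 0, -53, 61], [20, 15, -17, 0, -58, 68], [16, 15, -16, 0, -59, 72]]
10 1 [[32, 4, -46, 11, -32, -133], [30, 7, -36, 9, -39, -128], [22, 10, -28, 6, -44, -118], [18, 10, -26, 5, -45, -114]]
10 -1 [[32, 4, -46, 11, -32, 47], [30, 7, -36, 9, -39, 52], [22, 10, -28, 6, -44, 62], [18, 10, -26, 5, -45, 66]]
15 1 [[33, 2, -54, 22, -23, -145], [32, 5, -43, 16, -31, -137], [24, 7, -34, 11, -36, -124], [20, 8, -32, 9, -37, -118]]
15 -1 [[33, 2, -54, 22, -23, 35], [32, 5, -43, 16, -31, 43], [24, 7, -34, 11, -36, 56], [20, 8, -32, 9, -37, 62]]
```

Run:
```python
from plan import *
T=tilted(tool_flat(4,1),-10)
robot.goto(tcp(hub,Z,T,.08),T); robot.move_gripper(.75)
robot.servo_line(tcp(hub,Z,T,0),T,.12)
print('t',robot.read_t(),robot.read_force().round(2) if hasattr(robot.read_force(),'round') else robot.read_force())
robot.move_gripper(0); print('w',robot.read_grip_width(),robot.read_finger_force())
robot.servo_line(tcp(hub,Z,T,.13),T,.15); print(robot.read_t(),robot.read_force(),robot.read_grip_width())
for h in(.05,.07,.09,.11):
    S=tilted(tool_shaft(133.5,1),-10); print(h,robot.ik(tcp(seat,nz,S,h),S) is not None)
```

```text
t 3.6167 [0.47 0.45 0.43]
w 0.29516360232600936 29.977793097496033
5.3583 [ 0.21337414 -0.35653565 -2.94528634] 0.2934180936565962
0.05 True
0.07 True
0.09 True
0.11 True
```

Run:
```python
from plan import *
S=tilted(tool_shaft(133.5,1),-10)
robot.goto(tcp(seat,nz,S,.10),S)
robot.servo_line(tcp(seat,nz,S,.05),S,.12)
print(robot.read_t(),robot.read_force(),robot.read_ft_torque(),robot.read_grip_width())
a,_=snap('side');b,_=snap('top')
o=np.zeros((400,800,3),np.uint8)
o[:,:400]=cv2.resize(a[200:300,290:390],(400,400),interpolation=cv2.INTER_CUBIC);o[:,400:]=cv2.resize(b[155:255,350:450],(400,400),interpolation=cv2.INTER_CUBIC);save('pics/appr.png',o)
```

```text
8.4 [-1.06495166e+00 -2.67822805e-03 -2.96365558e+00] [-0.4571592   1.65209669  0.03906169] 0.29465326292603516
```

View pics/appr.png

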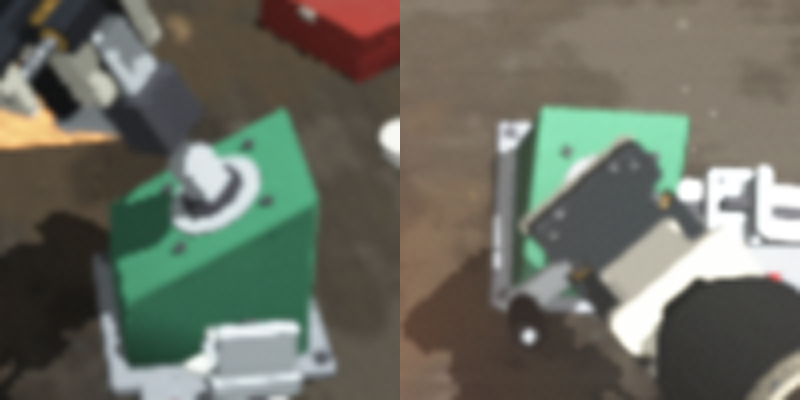

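The side crop shows the hub square above the shaft tip at about (195,150), lined up with it; in the top crop the knob is at the left-front. I'll insert with force monitoring.

```bash
cat > ins.py <<'E'
from plan import *
import sys
def insert(h0,h1,off,dth,step=.004,fmax=15):
    S=tilted(tool_shaft(133.5+dth,1),-10); h=h0
    while h>h1-1e-6:
        robot.servo_line(tcp(seat,nz,S,h)+R@np.append(off,0),S,.06)
        f=R.T@np.array(robot.read_force()); m=R.T@np.array(robot.read_ft_torque())
        p=R.T@(np.array(robot.read_position())-(tcp(seat,nz,S,h)+R@np.append(off,0)))
        print(round(h*1e3,1),f.round(1),m.round(2),(p*1e3).round(1))
        if f[2]+2.6>fmax or np.hypot(*f[:2])>fmax: break
        h-=step
    return h
E
python3 - <<'E'
from ins import *
insert(.042,.0,np.zeros(2),0); print(robot.read_t())
E
```

```text
42.0 [-1.6  0.4 -2. ] [-0.43  1.7   0.28] [-0.1 -0.   0. ]
38.0 [-1.5  0.4 -3. ] [-0.47  1.74  0.25] [-0.1 -0.1 -0.1]
34.0 [-1.4 -0.6 -1.9] [-0.53  1.74  0.26] [-0.2 -0.1 -0.2]
30.0 [-1.3  0.8 -2.7] [-0.46  1.67  0.28] [-0.2 -0.1 -0.2]
26.0 [-0.8  0.3 -2.9] [-0.41  1.6   0.25] [ 0.   0.  -0.2]
22.0 [-0.8  1.1 -2.6] [-0.29  1.5   0.27] [ 0.   0.1 -0.2]
18.0 [-0.7  0.8 -2.6] [-0.24  1.52  0.19] [ 0.   0.  -0.2]
14.0 [-0.4 -0.  -2.7] [-0.22  1.48  0.17] [-0.   0.  -0.2]
10.0 [-1.   1.1 -3.3] [-0.27  1.39  0.19] [-0.  -0.  -0.2]
6.0 [ 0.1  1.4 -3.1] [-0.17  1.43  0.23] [-0.   0.  -0.2]
2.0 [-0.7  0.2 -3.9] [-0.2   1.38  0.19] [-0.   0.  -0.2]
11.2833
```

Run:
```python
from ins import *
insert(.001,-.006,np.zeros(2),0,.001,9)
robot.move_gripper(.75)
S=tilted(tool_shaft(133.5,1),-10); p=np.array(robot.read_position())
robot.servo_line(p-S[:,2]*.07,S,.15); print(robot.read_t())
a,_=snap('side');b,_=snap('top')
o=np.zeros((400,800,3),np.uint8)
o[:,:400]=cv2.resize(a[200:320,290:410],(400,400),interpolation=cv2.INTER_CUBIC);o[:,400:]=cv2.resize(b[155:255,350:450],(400,400),interpolation=cv2.INTER_CUBIC);save('pics/seated.png',o)
```

```text
1.0 [-0.9  1.5 -2.1] [-0.28  1.4   0.2 ] [-0. -0. -0.]
0.0 [-1.9  0.3  3.3] [0.08 2.18 0.24] [ 0.1 -0.   0.2]
-1.0 [-4.4  0.8 22. ] [0.98 4.14 0.4 ] [ 0.1 -0.2  1. ]
13.5
```

View pics/seated.png

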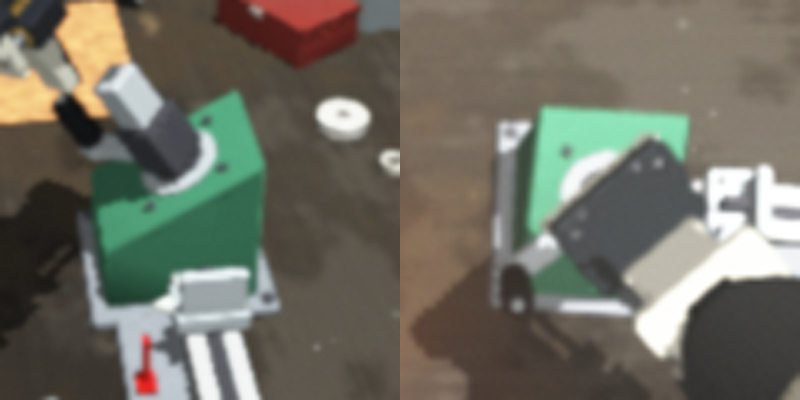

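Seated: in the side crop the hub rests on the collar at about (175,165). Next I'll grip the knob and wind most of the way.

```bash
cat > wind.py <<'E'
from plan import *
U=np.stack([-ex,ey,-nz],1);U=cv2.Rodrigues(ey*np.radians(20))[0]@U@np.diag([-1,-1,1.])
def kp(deg,h=.046,r=.08):
    a=np.radians(deg); return seat+R@np.array([r*np.cos(a),r*np.sin(a),h])+U[:,2]*.019
def wind(a,b,v=.06):
    for d in np.linspace(a,b,max(2,int(abs(b-a)/6)+2))[1:]: robot.servo_line(kp(d),U,v)
def ptr():
    a,_=snap('side');b,_=snap('top');return a,b
E
python3 - <<'E'
from wind import *
print(U.round(2).tolist())
robot.goto(kp(133.5)-U[:,2]*.06,U); robot.move_gripper(.6)
robot.servo_line(kp(133.5),U,.1); print(robot.read_t(),robot.read_force())
robot.move_gripper(0); print('w',robot.read_grip_width()*88,robot.read_force())
wind(133.5,121);print(robot.read_force());wind(121,45);print(robot.read_t(),robot.read_force())
a,b=ptr()
o=np.zeros((600,800,3),np.uint8)
o[:400,:400]=cv2.resize(a[220:320,290:390],(400,400),interpolation=cv2.INTER_CUBIC);o[:400,400:]=cv2.resize(b[155:255,360:460],(400,400),interpolation=cv2.INTER_CUBIC)
o[400:,:400]=cv2.resize(a[280:320,300:380],(400,200),interpolation=cv2.INTER_CUBIC);o[400:,400:]=cv2.resize(b[205:235,410:470],(400,200),interpolation=cv2.INTER_CUBIC)
save('pics/w1.png',o)
E
```

```text
[[0.98, -0.03, 0.17], [-0.03, -1.0, -0.01], [0.17, -0.0, -0.98]]
15.4167 [-10.4332435   -3.68990884  21.72833974]
w 21.80000458702802 [-7.06092211 -9.74798543 16.98612648]
[-3.28069081 -2.25327572  4.77249036]
20.4667 [-0.24426113  8.67227456 12.09819894]
```

View pics/w1.png

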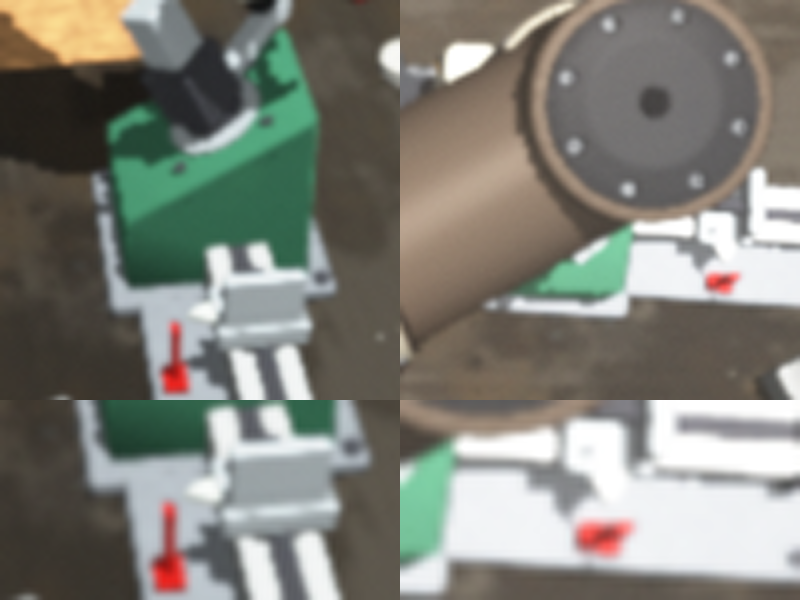

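The top crop shows the pointer tip at px (441.8,219.8) and the mark's top at about (444,223.4). The side crop has them at (338,297.6) and (333.8,301). The pointer is still short of the mark.

```bash
cat > tri.py <<'E'
from plan import *
def ray(n,u,v):
    z=np.load(f'{n}.npz');f=200/np.tan(np.radians(z['vfov'])/2);V=z['view']
    return -V[:3,:3].T@V[:3,3], V[:3,:3].T@np.array([(u-z['cx'])/f,(v-z['cy'])/f,1])
def tri(a,b):
    (c1,d1),(c2,d2)=ray('top',*a),ray('side',*b)
    t=np.linalg.lstsq(np.stack([d1,-d2],1),c2-c1,rcond=None)[0];return c1+t[0]*d1,c2+t[1]*d2
def atz(n,u,v,z):
    c,d=ray(n,u,v);return c+d*(z-c[2])/d[2]
E
python3 - <<'E'
from tri import *
P0=tri((433.4,217.8),(337,291.6));P=tri((441.8,219.8),(338,297.6));M=tri((443.8,223.5),(333.7,301))
print(P0,P,M)
print('gap',(P[0]-M[0])@ey,(P[1]-M[1])@ey,'travel',(P[0]-P0[0])@ey)
# template-match pointer/carriage displacement cannot use old frames; use red top via depth + carriage edge
for n in('side',):
    im,W=cloud(n); s=(W[...,2]>.083)&(W[...,2]<.092)&(W[...,1]<-.07)&(W[...,1]>-.2)&(abs(W[...,0]-.545)<.025);q=W[s];l=(q-seat)@R;print('carr top',s.sum(),q.min(0),q.max(0),np.percentile(q[:,1],[3,97]))
print(robot.read_position()-kp(45) if 0 else '')
E
```

```text
(array([ 0.51024618, -0.12484919,  0.05287987]), array([ 0.50766865, -0.12470813,  0.05247511])) (array([ 0.50477113, -0.14703533,  0.05575717]), array([ 0.50552944, -0.14707825,  0.05587429])) (array([ 0.49496279, -0.15297541,  0.05324749]), array([ 0.4949857 , -0.15297654,  0.05325079]))
gap 0.006278766652636477 0.006262661973869067 travel -0.022363699714090402
carr top 135 [ 0.5201397  -0.16488384  0.08314583] [ 0.56982783 -0.07010455  0.0917557 ] [-0.16397319 -0.07241999]
```

Run:
```python
from wind import *
wind(45,21);robot.dwell(.4);print(robot.read_t(),robot.read_force())
a,b=ptr()
o=np.zeros((400,800,3),np.uint8)
o[:,:400]=cv2.resize(a[280:320,310:350],(400,400),interpolation=cv2.INTER_CUBIC);o[:,400:]=cv2.resize(b[205:235,430:460],(400,400),interpolation=cv2.INTER_CUBIC)
save('pics/w2.png',o)
```

```text
22.2583 [ 3.60962701  3.115451   12.47763705]
```

View pics/w2.png

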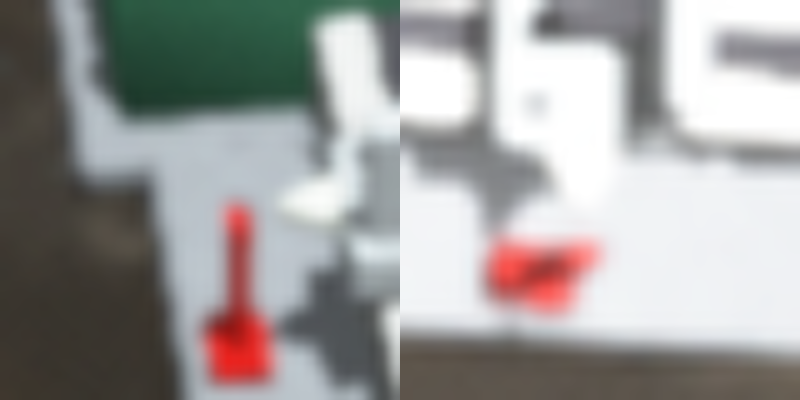

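The side crop shows the pointer tip at px (338,300.3) and the mark's top at (333.8,300.8). The top crop has the pointer at (443.9,220.4) and the mark at (444.2,223.6). They are almost opposite, so I'll compute the gap.

Run:
```python
from tri import *
P=tri((443.9,220.4),(338,300.3));M=tri((443.9,223.6),(333.8,300.8));print(P,M,'gap',(P[0]-M[0])@ey)
```

```text
(array([ 0.50347249, -0.15326785,  0.05398185]), array([ 0.50433198, -0.15331594,  0.05411357])) (array([ 0.49461498, -0.1530742 ,  0.05383541]), array([ 0.49517759, -0.15310225,  0.05391657])) gap 0.00011559289930537562
```

The gap is about 0.1 mm. I'll plan the regrasp of the boss and the placing.

Run:
```python
from wind import *
robot.move_gripper(.5); robot.servo_line(kp(21)-U[:,2]*.09,U,.2)
print(robot.read_t())
r=lambda j:None if j is None else np.round(j).astype(int).tolist()
mid=np.array([.465,.265,.004])
for s in(1,-1):
  for al in(10,15,20,25,30):
    S=tilted(tool_shaft(21,s),al*s)
    a=[r(robot.ik(tcp(seat,nz,S,h),S)) for h in(0,.05,.1)]
    print(s,al,S[:,2].round(2),a)
    if a[0] is None: continue
    for y in(-30,0,30):
        T=tilted(tool_flat(y,s),al*s); x=np.array([np.cos(np.radians(y)),np.sin(np.radians(y)),0])
        print('   place',y,[r(robot.ik(tcp(mid-.04*x,Z,T,h),T)) for h in(0,.1)])
```

```text
23.5917
1 10 [ 0.35 -0.07 -0.93] [[25, -2, -54, 32, -24, -125], [30, -8, -51, 25, -34, -121], [33, -14, -48, 22, -43, -119]]
   place -30 [[48, 19, -23, -13, -51, -159], [48, 12, -17, -11, -63, -163]]
   place 0 [[48, 20, -23, -9, -54, -133], [49, 13, -18, -8, -66, -135]]
   place 30 [[50, 20, -25, -4, -54, -107], [50, 13, -19, -4, -67, -108]]
1 15 [ 0.27 -0.1  -0.96] [[27, 0, -48, 24, -32, -118], [30, -6, -46, 20, -41, -116], [33, -11, -43, 18, -49, -116]]
   place -30 [[44, 21, -19, -18, -56, -153], [44, 14, -14, -16, -67, -157]]
   place 0 [[46, 22, -19, -12, -60, -129], [46, 16, -13, -11, -72, -131]]
   place 30 [[49, 23, -21, -5, -61, -105], [49, 16, -15, -5, -73, -107]]
1 20 [ 0.19 -0.13 -0.97] [[27, 3, -43, 19, -39, -114], [29, -3, -41, 16, -47, -113], [32, -8, -39, 15, -54, -113]]
   place -30 [[40, 23, -15, -22, -60, -148], [41, 16, -11, -20, -71, -153]]
   place 0 [[44, 25, -15, -15, -66, -126], [44, 19, -9, -14, -77, -129]]
   place 30 [[48, 26, -17, -7, -66, -104], [48, 20, -12, -6, -78, -105]]
1 25 [ 0.11 -0.16 -0.98] [[27, 6, -38, 15, -46, -111], [29, 0, -37, 14, -53, -
[... 1482 characters left out ...]
   place 30 [[48, 26, -17, -7, -66, 76], [48, 20, -12, -6, -78, 75]]
-1 25 [ 0.11 -0.16 -0.98] [[27, 6, -38, 15, -46, 69], [29, 0, -37, 14, -53, 70], [31, -5, -35, 13, -60, 69]]
   place -30 [[37, 25, -12, -25, -65, 36], [37, 18, -8, -24, -75, 31]]
   place 0 [[41, 28, -11, -17, -71, 57], [42, 22, -6, -16, -82, 54]]
   place 30 [[47, 29, -13, -7, -72, 77], [47, 23, -8, -7, -83, 75]]
-1 30 [ 0.02 -0.18 -0.98] [[27, 9, -34, 13, -52, 72], [28, 4, -33, 11, -58, 72], [30, -1, -31, 11, -65, 71]]
   place -30 [[34, 27, -9, -29, -70, 40], [34, 21, -5, -27, -80, 34]]
   place 0 [[40, 31, -7, -19, -77, 59], [40, 24, -2, -19, -87, 55]]
   place 30 [[46, 32, -10, -8, -78, 78], [46, 26, -5, -8, -89, 76]]
```

```bash
cat > fin.py <<'E'
from wind import *
s,al=-1,15
S=tilted(tool_shaft(21,s),al*s); y=10
T=tilted(tool_flat(y,s),al*s); x=np.array([np.cos(np.radians(y)),np.sin(np.radians(y)),0]); pl=np.array([.465,.265,.004])-.04*x
E
python3 - <<'E'
from fin import *
p=tcp(seat,nz,S)
robot.goto(p-S[:,2]*.07,S); robot.move_gripper(.7); robot.servo_line(p,S,.1); print(robot.read_t(),robot.read_force())
robot.move_gripper(0); print('w',robot.read_grip_width()*88,robot.read_force())
for h in(.01,.025,.045,.08): robot.servo_line(tcp(seat,nz,S,h),S,.08); print(h,robot.read_force())
robot.goto(tcp(pl,Z,T,.10),T); robot.servo_line(tcp(pl,Z,T,.02),T,.15)
print(robot.read_t(),robot.read_force(),robot.read_grip_width()*88)
a,b=ptr()
o=np.zeros((400,800,3),np.uint8)
o[:,:400]=cv2.resize(a[180:240,255:315],(400,400),interpolation=cv2.INTER_CUBIC);o[:,400:]=cv2.resize(b[205:235,430:460],(400,400),interpolation=cv2.INTER_CUBIC)
save('pics/place.png',o)
E
```

```text
25.475 [0.2988271  0.55836509 0.4916731 ]
w 26.373761022537593 [-1.25577952  1.9023416   0.86939118]
0.01 [1.5965078  0.27951133 0.27445667]
0.025 [ 0.95759036 -0.49944381 -1.07571734]
0.045 [ 0.24600792  0.04431872 -2.67750612]
0.08 [ 0.24888267  0.36618587 -1.67859005]
29.5417 [ 0.51082141 -0.09231224 -1.72222692] 26.524874065465106
```

View pics/place.png

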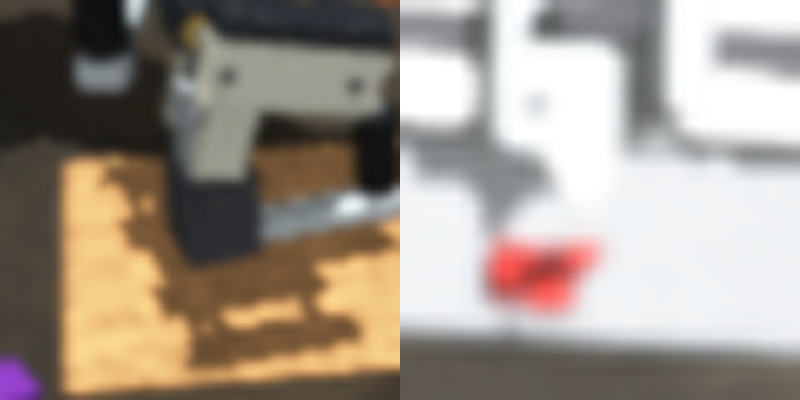

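The pointer hasn't moved: it is still at (444,220.4) in the top view. The crank hangs about level over the mat, hub at about (287,213) in the side view. I'll lower it to contact and release.

Run:
```python
from fin import *
h=.010
f0=np.array(robot.read_force())[2]
while h>-.006:
    robot.servo_line(tcp(pl,Z,T,h),T,.05); f=np.array(robot.read_force())[2]; print(round(h*1e3,1),round(f-f0,1))
    if f-f0>6: break
    h-=.001 if h<.0041 else .003
robot.dwell(.2); robot.move_gripper(.7); robot.dwell(.2)
p=np.array(robot.read_position()); robot.servo_line(p-T[:,2]*.04,T,.1); robot.servo_line(p-T[:,2]*.13,T,.2)
robot.goto([.45,.5,.3],tool_flat(0,s)); robot.dwell(.3); print(robot.read_t(),robot.read_force())
a,b=ptr()
im,W=cloud('top')
m=(np.hypot(W[...,0]-.46,W[...,1]-.265)<.09)
for lo,hi in((.07,.1),(.05,.068)):
    q=W[m&(W[...,2]>lo)&(W[...,2]<hi)];print(lo,len(q),np.median(q,0).round(4) if len(q) else '')
o=np.zeros((400,800,3),np.uint8)
o[:,:400]=cv2.resize(a[180:260,245:325],(400,400),interpolation=cv2.INTER_CUBIC);o[:,400:]=cv2.resize(b[195:285,245:335],(400,400),interpolation=cv2.INTER_CUBIC)
save('pics/end.png',o)
```

```text
10.0 0.6
7.0 0.3
4.0 0.6
3.0 -0.7
2.0 1.0
1.0 -0.4
0.0 1.5
-1.0 7.6
35.4167 [ 0.60842976 -0.51710661  0.07110565]
0.07 98 [0.4244 0.2563 0.0849]
0.05 64 [0.5    0.2731 0.0579]
```

View pics/end.png

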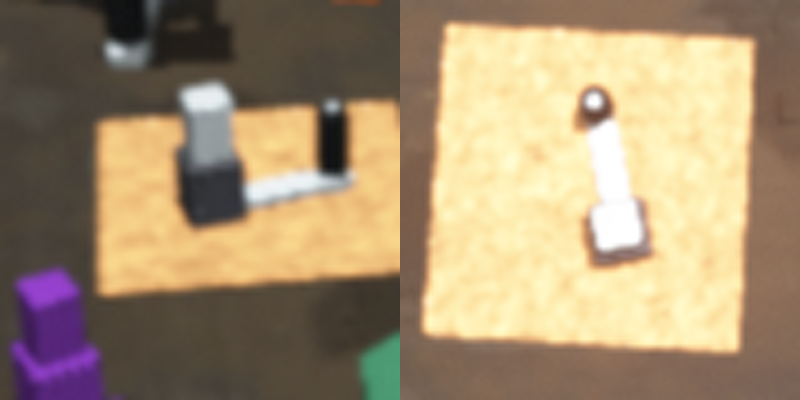

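The crank lies flat and near the middle of the mat with its knob up: hub at about (617,230) and knob at (593,103) in the top crop. The arm is clear, so I'll hand the job in.

```bash
python3 -c "
from rig import robot
print(robot.job_done())"
```

```text
the job is handed in; nothing more can be done
None
```

I handed the job in at about 35 s; no verdict came back. The crank went fully home on the shaft and wound the pointer to within about 1–2 mm of the red mark by camera, and it now lies flat on the cork mat, knob up.

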